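# Lock a decorating turntable with its linch pin

### The job

Lock the wooden decorating turntable: take the steel linch pin from its wooden rest and gently push it through the cross hole of the turntable's square spindle (its height setting differs each time) until its head sits fully home against the spindle. Then swing the pin's sprung loop over the top of the spindle, so that it snaps past the edge and lies fully down around the pin's tip on the far side. Do not force anything, and leave the other things on the table where they are.

Things in the scene. Friction and masses are not known exactly. Their poses are not given: they have to be found in the camera images.
- stand: Turntable stand fixed to the table: iron foot 130 mm across, wooden disc 170 mm across (top 34 mm up), upright square steel spindle, clamped at some height. Origin on the table under the spindle; x: the way the pin is pushed in. Disc and spindle have up to 0.12 rad of turning play each way (0.5 N at the rim moves them, they stay where left). Neither height setting nor turn shows in this pose.
- spindle_top (a point): Where the centre of the spindle's flat top (22 x 22 mm) would be at its lowest setting, 105 mm above the table, fixed to the stand, axes as the stand's. The spindle is clamped between 4 and 22 mm higher than this (differs each time, not measured: find it by touch or sight). The hole's centre line is 35 mm below the real top.
- mouth (a point): Centre of the cross hole's mouth on the spindle's near face at the lowest setting: 11 mm before the spindle's centre along the stand's x, 70 mm above the table, fixed to the stand, axes as the stand's. The real mouth is 4 to 22 mm higher, as the top is, and up to 1.3 mm aside by the play. Hole 10 x 10 mm, level, right through; its mouth flares to 14 x 14 mm over the first 4 mm.
- rest: Light wooden rest fixed to the table, foot 110 x 80 mm, on which the pin lies level at the start: a 38 mm high block with a groove for the shank and an 8 mm wide ledge under the grip plate, whose sides stay free. Origin on the table below the pin's shoulder; x from grip plate to tip.
- pin: Steel linch pin, about 0.12 kg. Origin on the shank's axis in the plane of the shoulder, 47 mm above the table at the start; x along the shank to the tip, z up. Shank 8 mm thick, x = 0 to 34 mm, round nose; head block 18 x 18 mm, x = -12 to 0. Pushed home, the head's front lies on the spindle's near face; the spindle's far face is then at x = 22 mm, its top at z = 35 mm.
- grip (a point): Where to grip the pin, 30 mm behind its shoulder and 12 mm above its axis: the upright grip plate, 10 mm thick across y, 32 mm long (x = -44 to -12 mm of the pin), z = -9 to +22 mm of the pin. Axes as the pin's.
- loop (a joint): Angle of the pin's wire loop, rad: 0 upright, growing as it swings forward over the tip, 1.57 along the pin, stop 1.62. Stays where left (0.012 N m friction). Sprung: it stretches up to 8 mm away from its hinge against 2.4 N + 1.2 N/mm. It meets the spindle's top at about 0.56 rad, must be pushed on with about 2 to 10 N, stretching 3 mm, snaps past the far edge at about 0.7, then swings freely.
- loop_hinge (a point): Middle of the loop's hinge, on the shank's axis 6 mm behind the shoulder; axes as the pin's, hinge along y. The loop is of 5 mm wire, 43 mm wide outside (33 mm inside), the middle of its cross bar 44.5 mm from the hinge; its arms pass on both sides of head and spindle.
- loop_tab (a point): Middle of the thumb tab on the loop's cross bar: a steel plate 22 mm wide, 3 mm thick, reaching 12 mm outwards from the cross bar's centre; the point lies 50.5 mm from the hinge (unstretched). Its z points away from the hinge, its x in the direction of swing.
- candle: White taper candle in a foot 60 mm wide, 207 mm tall, loose; origin under its centre.
- tape: Tape roll, 90 mm across, 48 mm high, loose; origin under its centre.
- cone: Wooden fir cone, 48 mm across, 58 mm high, loose; origin under its centre.
- pot: Terracotta pot, 84 mm across, 75 mm high, loose; origin under its centre.
- apple: Decoration apple, 74 mm across, 64 mm high, loose; origin under its centre.
- shears: Garden shears lying flat, 190 mm long, 12 mm high, loose; origin under their middle.
- jar: Glass jar, 72 mm across, 90 mm high, loose; origin under its centre.
Not all that is in view belongs to the job. Leave any blue look-alike of the pin alone.

How it is judged:
By the outcome, as a careful person would: the job done as asked, in the order asked, and still so for the second after the job is handed in, with the robot touching nothing.
It also fails if it takes over 72 s, if anything falls off the work surface, if the arm or the gripper's body presses on something with over 40 N, if the wrist force passes 120 N, or if a joint passes its speed limit or range.

### The arm

A 6-joint arm with a two-finger parallel gripper is mounted at the origin on the work surface. World frame = base frame: x ahead of the robot, y to its left, z up, the work surface at z = 0. Lengths are in mm, angles in rad, forces in N, time in s.
With the tool pointing down it reaches from about 350 to 975 mm from the base axis. Payload 7.1 kg.
Tool frame: the origin (TCP) lies midway between the tips of the shut fingers; the grasp point (between the pads) lies 19 mm behind it (ctrl.grip_point_offset is the distance from the TCP to the grasp point, in mm); z points along the fingers, y is the line along which they close (so a half turn about z gives the same grasp; the last joint's range is limited). The gripper opens to 88 mm and grips with 3 to 60 N. Pads are 20 mm wide; open, the fingers measure 115 mm over their backs; the gripper's body (75 mm by 178 mm) begins 61 mm behind the grasp point.
Start: joints at [-1.264, 0.423, 1.63, -0, 1.089, -0.019], TCP at [200.059, -592.099, 192.075] pointing down, gripper open.
Joint ranges: [-3, 3], [-0.9, 2.11], [0.09, 2.58], [-1.31, 4.45], [0.11, 2.69], [-2.54, 2.54]. Speed limits (rad/s): [2.39, 2.39, 3.01, 3.14, 3.14, 3.14].

### API

Orientations are given as a rotation vector (axis times angle).
In Python, from workcell import get_obs, optics, close_job, spotter, ctrl gives the robot as it stands. The module is installed in compiled form; this text tells all that it offers.
- The arm moves only by the tool move_arm, never from a script. Its argument "rows" is a list of rows, each a list of 5 numbers: the shift along the tool's x, y, z in cm, then the turn about the tool's z in degrees, then the opening in per cent of the stroke, from 0 (shut) to 100 (fully open). A call has 1 to 10 rows; each row shifts and turns the commanded pose from where the row before left it, along the tool's axes as they then stand; what a row does not reach is not made up. A row lasts 1/8 s, in which the tool goes at most 62.5 mm and 10.7 degrees, less where a joint would pass 70% of its speed; a pose out of reach is approached as far as the arm can. A call with a gripper value outside its range is refused whole. The fingers move at their own pace and stop on an object; the grip force is fixed at half the most. Time passes only in rows, so rows that do not move let the fingers close. It gives the time, the measured TCP pose, the force, the opening and the grip force at its end, in the units of the state.
- get_obs(): the state, without advancing time (a new reading comes with each control period).
- optics.get_image(name): name is "side" or "top"; returns the picture (420x560x3 uint8, blue, green, red); there is no depth.
- optics.calibration(name): a dict with "camera_matrix" (3x3 intrinsics, pixels), "xyz" and "orientation" of the camera in the world. Camera axes: x right, y down, z forward; pixel columns grow to the right and rows downward; lengths in mm; the calibration is good to about 2 mm. A picture is of the moment at which its call begins. calibration takes no time and is no camera call.
- close_job(): hands the job in; it is judged then, once.
Trained networks look in the newest picture that a camera, given by its name, has taken for a name from the list of things; names that differ only in an ending like _2 or _b are one class to them, and where a whole thing is asked for, a point or a joint stands for the part that bears it (a point fixed in the world has none). Each returns a list of dicts, best first, with "conf" (0 to 1); they miss things now and then, are a little off and sometimes report something else, mostly with a low value. They report only what shows in the picture. A call takes as long as a camera call. They do not tell look-alikes from the thing itself.
- spotter.find_in(camera, label): "point" ([column, row] in pixels, amid what is visible of it).
- spotter.regions_of(camera, label): "region" (420x560 bool, what is visible of it) and "point" ([column, row] in pixels, amid what is visible of it).
The state is a dict: "t": time; "qpos": joint angles; "qvel": joint speeds; "joint_torque": joint torques, N m; "ee_pos": TCP position; "orientation": TCP orientation; "ft_force": force on the tool from outside, world axes, zero at the start; "moment": the same for the moment, N m; "width": finger opening in mm; "grasp_force": force on a finger pad.
Only numpy, scipy, OpenCV 4.12 (cv2) and the standard library are available. Lean on these libraries where they do the work, as an engineer would, in place of code of your own. Each camera call takes 0.05 s, during which the arm holds its last target. There are 200 camera calls.

## Working session

There is one attempt and no reset: what is moved stays moved. The work goes in short steps, Python scripts to look and compute and a tool call to move; the robot and the scene stay as the last step left them, time stands still between calls to the robot, and variables do not carry over. Pictures are saved under pics/ and viewed, at most 10 in all, crops included, and the job is handed in when it is done.

Besides the shell and the picture viewer there is one more tool, called after ">>>" as a command line: name --pt "numbers of a row" for each row, then --argument value for the rest. move_arm: Moves the arm, as the interface text tells. Its arguments: {"type":"object","properties":{"rows":{"type":"array","items":{"type":"array","items":{"type":"number"}}}},"required":["rows"]}

```bash
mkdir -p pics; cat > h.py <<'E'
import numpy as np, cv2
from scipy.spatial.transform import Rotation as R
from workcell import get_obs, optics, close_job, spotter, ctrl
def cam(n):
    c=optics.calibration(n); return np.array(c["camera_matrix"]),np.array(c["xyz"],float),c["orientation"]
def rot(o):
    o=np.array(o,float); return o if o.shape==(3,3) else R.from_rotvec(o).as_matrix()
def ray(n,p):
    K,t,o=cam(n); d=rot(o)@np.linalg.solve(K,[p[0],p[1],1]); return t,d
def atz(n,p,z):
    t,d=ray(n,p); return t+d*(z-t[2])/d[2]
def proj(n,X):
    K,t,o=cam(n); q=K@(rot(o).T@(np.array(X,float)-t)); return q[:2]/q[2]
def tri(p1,p2):
    a,d=ray("side",p1); b,e=ray("top",p2); s=np.linalg.lstsq(np.c_[d,-e],b-a,rcond=None)[0]
    return (a+d*s[0]+b+e*s[1])/2, np.linalg.norm(a+d*s[0]-b-e*s[1])
E
python3 - <<'E'
from h import *
np.set_printoptions(precision=2,suppress=True)
for n in("side","top"):
    im=optics.get_image(n); cv2.imwrite(f"pics/{n}0.png",im); print(n,cam(n))
    for l in("stand","rest","pin","loop","loop_tab","candle","tape","cone","pot","apple","shears","jar"):
        print(l,[(np.round(d["point"]),round(d["conf"],2)) for d in spotter.find_in(n,l)[:3]])
print(get_obs(), ctrl.grip_point_offset)
E
```

```text
side (array([[397.98,   0.  , 278.52],
       [  0.  , 397.98, 207.39],
       [  0.  ,   0.  ,   1.  ]]), array([ 467.39, -699.72,  673.08]), array([-2.25,  0.08, -0.04]))
stand [(array([277., 182.]), 0.91), (array([295., 300.]), 0.41), (array([334., 150.]), 0.3)]
rest [(array([298., 317.]), 0.7), (array([228., 233.]), 0.23)]
pin [(array([366., 303.]), 0.61), (array([295., 297.]), 0.42)]
loop [(array([302., 287.]), 0.61), (array([368., 294.]), 0.61)]
loop_tab [(array([302., 288.]), 0.63)]
candle [(array([361., 213.]), 0.59)]
tape [(array([228., 243.]), 0.72)]
cone [(array([278., 234.]), 0.52)]
pot [(array([406., 366.]), 0.63)]
apple [(array([336., 151.]), 0.66)]
shears [(array([216., 167.]), 0.52)]
jar [(array([223., 378.]), 0.64)]
top (array([[543.36,   0.  , 277.05],
       [  0.  , 543.36, 202.1 ],
       [  0.  ,   0.  ,   1.  ]]), array([ 415.94,   10.62, 1330.2 ]), array([-2.18,  2.18, -0.09]))
stand [(array([193., 198.]), 0.97)]
rest [(array([366., 190.]), 0.7), (array([365., 201.]), 0.65)]
pin [(array([366., 143.]), 0.78), (array([371., 189.]), 0.7)]
loop [(array([371., 192.]), 0.57), (array([374., 139.]), 0.46)]
loop_tab [(array([374., 187.]), 0.58), (array([368., 141.]), 0.45)]
candle [(array([273., 125.]), 0.93)]
tape [(array([283., 244.]), 0.86)]
cone [(array([278., 206.]), 0.77)]
pot [(array([434., 129.]), 0.88), (array([195., 199.]), 0.7)]
apple [(array([134., 122.]), 0.88)]
shears [(array([136., 272.]), 0.96)]
jar [(array([435., 256.]), 0.92), (array([193., 201.]), 0.44)]
{'t': 1.3, 'qpos': array([-1.26,  0.42,  1.63,  0.  ,  1.09, -0.02]), 'qvel': array([-0., -0., -0.,  0.,  0.,  0.]), 'joint_torque': array([ -0.  , -54.46, -27.4 ,   0.06,   0.02,  -0.  ]), 'ee_pos': array([ 200.05, -592.08,  192.06]), 'orientation': array([-3.1 , -0.51, -0.  ]), 'ft_force': array([-0.05,  0.99,  0.48]), 'moment': array([-0.01, -0.01, -0.01]), 'grasp_force': 0.0, 'width': 87.54384019763128} 18.700000000000003
```

View pics/side0.png

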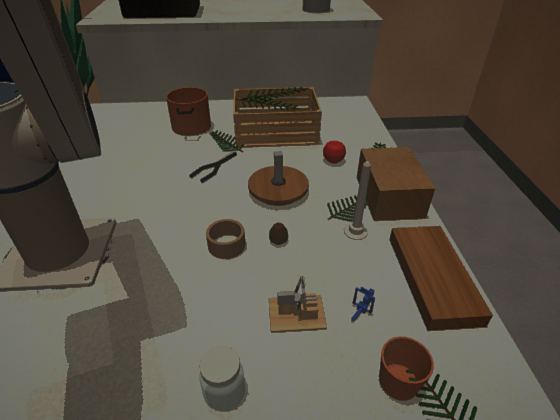

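View pics/top0.png

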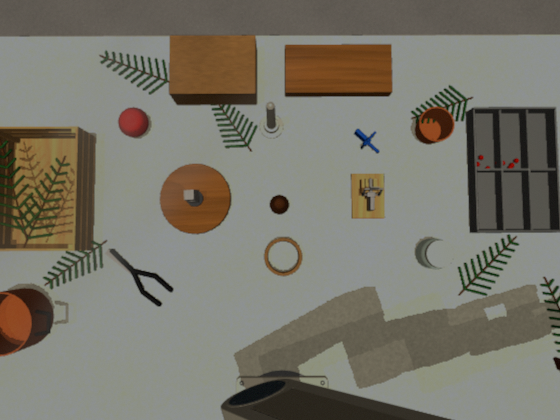

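The side view shows the stand at (278,182), the pin on its rest at (297,300) and the blue look-alike at (365,302). In the top view they are at (195,198), (371,192) and (366,140). I'll zoom in on the first two.

```bash
python3 - <<'E'
from h import *
a=cv2.imread("pics/side0.png");b=cv2.imread("pics/top0.png")
c=lambda im,x,y:cv2.resize(im[y-25:y+25,x-33:x+33],(396,300),interpolation=cv2.INTER_CUBIC)
o=np.vstack([np.hstack([c(a,297,305),c(b,369,195)]),np.hstack([c(a,278,172),c(b,193,197)])])
cv2.imwrite("pics/z.png",cv2.convertScaleAbs(o,alpha=1.6))
for n in("side","top"):
    for l in("pin","rest","stand"):
        for d in spotter.regions_of(n,l)[:2]:
            m=d["region"]; v,u=np.nonzero(m); print(n,l,d["point"],d["conf"],m.sum(),u.min(),u.max(),v.min(),v.max())
            if l=="rest": print(cv2.minAreaRect(np.c_[u,v].astype(np.float32)))
E
```

```text
side pin [296.0, 293.1] 0.82 499 277 315 276 309
side pin [366.6, 302.2] 0.77 403 352 374 288 320
side rest [297.8, 317.8] 0.7 1534 270 326 294 332
((297.1504211425781, 312.6234436035156), (35.97345733642578, 55.956451416015625), 86.49646759033203)
side stand [278.7, 183.0] 0.67 2107 248 309 151 206
top pin [370.4, 193.9] 0.8 287 363 382 179 209
top pin [434.1, 125.9] 0.65 1133 415 454 107 143
top rest [363.6, 199.7] 0.82 1143 352 384 174 218
((368.0, 196.0), (44.0, 32.0), 90.0)
top rest [280.9, 205.1] 0.31 260 270 288 196 213
((279.25, 204.75003051757812), (16.970561981201172, 17.677669525146484), 45.0)
top stand [192.0, 197.8] 0.91 3876 160 230 164 233
```

View pics/z.png

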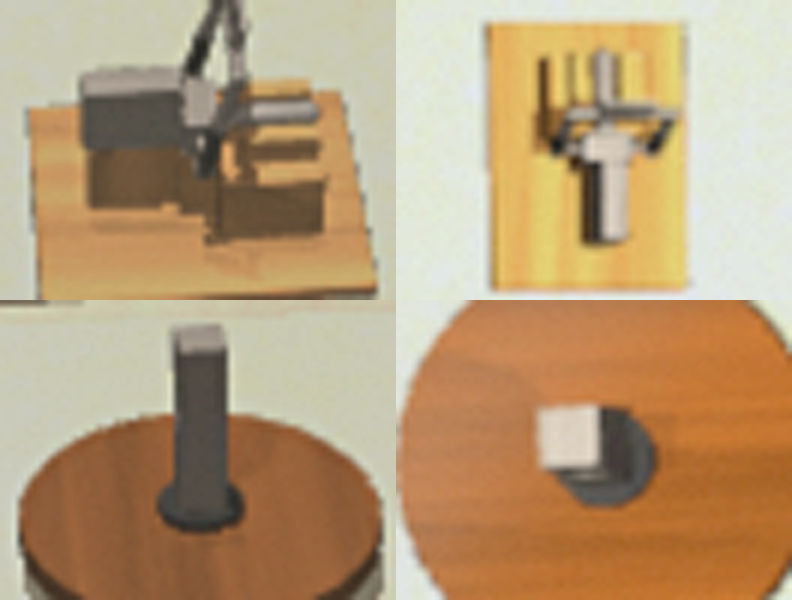

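The crops show the plate, head, loop (tilted a bit forward) and shank clearly, with the shank pointing to world +x. The spindle's top face is centred at about (278.1,153.4) in the side view and (188.9,195.1) in the top view. No hole shows in the -y face, so the bore runs along x.

```bash
python3 - <<'E'
from h import *
np.set_printoptions(precision=2,suppress=True)
print("spindle top",tri((278.1,153.4),(188.9,195.1)))
P=lambda X,Y:(336+(X-396)/6,170+Y/6)
print("shank tip",atz("top",P(603,50),47),"plate back",atz("top",P(614,236),69),"head front ~",atz("top",P(606,133),56))
S=lambda X,Y:(264+X/6,280+Y/6)
print("side: tip end",S(318,110),"plate top back corner",S(80,80))
print("tip tri",tri(S(318,108),P(603,50)),"plate back top",tri(S(84,80),P(614,238)))
for n,l in(("top","rest"),("top","stand"),("side","stand")):
    d=spotter.regions_of(n,l)
    if not d: continue
    im=cv2.imread(f"pics/{n}0.png"); m=d[0]["region"].astype(np.uint8)
    if l=="rest":
        hsv=cv2.cvtColor(im,cv2.COLOR_BGR2HSV); w=(hsv[...,1]>70).astype(np.uint8)*255
        w[:165]=0;w[225:]=0;w[:,:345]=0;w[:,392:]=0
        c=max(cv2.findContours(w,0,1)[0],key=cv2.contourArea); r=cv2.minAreaRect(c); print(r,[atz(n,p,6)[:2] for p in cv2.boxPoints(r)])
    elif n=="top":
        hsv=cv2.cvtColor(im,cv2.COLOR_BGR2HSV); w=(hsv[...,1]>70).astype(np.uint8)*255
        w[:155]=0;w[240:]=0;w[:,:152]=0;w[:,238:]=0
        c=max(cv2.findContours(w,0,1)[0],key=cv2.contourArea); e=cv2.fitEllipse(c); print(e,atz(n,e[0],30))
# spindle-top square: bright face
im=cv2.imread("pics/top0.png"); z=cv2.resize(im[185:206,178:205],None,fx=8,fy=8,interpolation=cv2.INTER_CUBIC); s=cv2.cvtColor(z,cv2.COLOR_BGR2HSV)
w=((s[...,1]<70)&(s[...,2]>110)).astype(np.uint8)*255
c=max(cv2.findContours(w,0,1)[0],key=cv2.contourArea); r=cv2.minAreaRect(c); print("sq",r)
b=cv2.boxPoints(r); B=[atz("top",(178+(p[0]+.5)/8-.5,185+(p[1]+.5)/8-.5),118)[:2] for p in b]; print(np.array(B),np.mean(B,0))
for i in range(2): e=np.subtract(B[i+1],B[i]); print(np.hypot(*e),np.degrees(np.arctan2(e[1],e[0])))
E
```

```text
spindle top (array([533.45, 206.28, 124.22]), np.float64(1.1363912574983466))
shank tip [ 579.51 -212.68   47.  ] plate back [ 504.05 -211.92   69.  ] head front ~ [ 545.52 -211.75   56.  ]
side: tip end (317.0, 298.3333333333333) plate top back corner (277.3333333333333, 293.3333333333333)
tip tri (array([ 579.71, -212.55,   47.89]), np.float64(0.6128072363632125)) plate back top (array([ 503.5 , -212.06,   68.15]), np.float64(0.3296682535954394))
((367.0, 196.0), (44.0, 32.0), 90.0) [array([ 595.56, -172.09]), array([ 595.39, -250.7 ]), array([ 487.2 , -248.71]), array([ 487.37, -170.63])]
((195.0131072998047, 198.2884063720703), (68.82652282714844, 69.99034118652344), 68.83103942871094) [534.29 206.8   30.  ]
sq ((86.43093872070312, 77.68785095214844), (77.41917419433594, 78.99593353271484), 86.98721313476562)
[[545.67 220.25]
 [546.8  198.15]
 [525.03 196.78]
 [523.91 218.85]] [535.35 208.51]
22.130291024849296 -87.09009003146791
21.809285457884908 -176.3931526879572
```

>>> move_arm --pt "0 0 0 9.35 0" --pt "0 0 0 9.35 0" --pt "0 0 0 0 0"

```text
t: 2.12
ee_pos: [200.1, -592.1, 192.1]
orientation: [-3.142, -0.001, 0.0]
ft_force: [0.3, 1.2, 0.1]
width: 61.0
grasp_force: 0.0
```

>>> move_arm --pt "2.1 -5 0 0 0" --pt "2.1 -5 0 0 0" --pt "2.1 -5 0 0 0" --pt "2.1 -5 0 0 0" --pt "2.1 -5 0 0 0" --pt "2.1 -5 0 0 0" --pt "2.1 -5 0 0 0" --pt "2.1 -5 0 0 0"

```text
t: 3.12
ee_pos: [368.9, -190.7, 192.4]
orientation: [3.141, 0.005, 0.001]
ft_force: [0.8, -0.2, 0.6]
width: 0.6
grasp_force: 0.0
```

>>> move_arm --pt "2.1 -5 0 0 0" --pt "2.1 -5 0 0 0" --pt "2.1 -5 0 0 0" --pt "2.1 -5 0 0 0" --pt "2.1 -5 0 0 0" --pt "2.1 -5 0 0 0" --pt "2.1 -5 0 0 0" --pt "2.1 -5 0 0 0" --pt "0 0 0 0 0" --pt "0 0 0 0 0"

```text
t: 4.38
ee_pos: [535.9, 207.3, 191.7]
orientation: [3.141, 0.003, -0.002]
ft_force: [-0.4, -0.5, -0.6]
width: 0.2
grasp_force: 0.0
```

>>> move_arm --pt "0 0 3 0 0" --pt "0 0 2.7 0 0" --pt "0 0 0.4 0 0" --pt "0 0 0 0 0" --pt "0 0 0 0 0"

```text
t: 5.0
ee_pos: [537.3, 207.6, 132.3]
orientation: [-3.141, 0.001, -0.003]
ft_force: [-0.0, 0.9, 0.3]
width: 0.3
grasp_force: 0.0
```

>>> move_arm --pt "0 0 0.1 0 0" --pt "0 0 0.1 0 0" --pt "0 0 0.1 0 0" --pt "0 0 0 0 0"

```text
t: 5.5
ee_pos: [536.4, 207.7, 128.0]
orientation: [3.141, -0.001, -0.0]
ft_force: [-0.2, 0.4, 0.3]
width: 0.6
grasp_force: 0.0
```

>>> move_arm --pt "0 0 0.1 0 0" --pt "0 0 0.1 0 0" --pt "0 0 0 0 0"

```text
t: 5.88
ee_pos: [536.4, 207.6, 125.9]
orientation: [3.141, -0.001, -0.0]
ft_force: [0.7, -0.3, 0.0]
width: 0.2
grasp_force: 0.0
```

>>> move_arm --pt "0 0 0.1 0 0" --pt "0 0 0 0 0"

```text
t: 6.12
ee_pos: [536.5, 207.7, 125.0]
orientation: [3.142, -0.001, -0.0]
ft_force: [-0.1, -0.3, 0.1]
width: 0.2
grasp_force: 0.0
```

>>> move_arm --pt "0 0 0.1 0 0" --pt "0 0 0 0 0"

```text
t: 6.38
ee_pos: [536.5, 207.7, 124.0]
orientation: [3.142, -0.001, -0.0]
ft_force: [1.1, -0.7, -0.1]
width: 0.5
grasp_force: 0.0
```

>>> move_arm --pt "0 0 0.1 0 0" --pt "0 0 0 0 0"

```text
t: 6.62
ee_pos: [536.4, 207.7, 123.0]
orientation: [3.142, -0.001, -0.0]
ft_force: [0.0, -0.9, 0.8]
width: 0.2
grasp_force: 0.0
```

>>> move_arm --pt "0 0 0.1 0 0" --pt "0 0 0 0 0"

```text
t: 6.88
ee_pos: [536.5, 207.7, 122.0]
orientation: [3.142, -0.001, -0.0]
ft_force: [0.2, -0.5, -0.1]
width: 0.5
grasp_force: 0.0
```

>>> move_arm --pt "0 0 0.1 0 0" --pt "0 0 0 0 0"

```text
t: 7.12
ee_pos: [536.5, 207.7, 121.0]
orientation: [3.142, -0.001, -0.0]
ft_force: [-0.1, -0.3, -0.5]
width: 0.5
grasp_force: 0.0
```

>>> move_arm --pt "0 0 0.1 0 0" --pt "0 0 0 0 0"

```text
t: 7.38
ee_pos: [536.4, 207.7, 120.0]
orientation: [3.142, -0.001, -0.0]
ft_force: [0.9, 0.1, -0.6]
width: 0.1
grasp_force: 0.0
```

>>> move_arm --pt "0 0 0.1 0 0" --pt "0 0 0 0 0"

```text
t: 7.62
ee_pos: [536.5, 207.7, 119.0]
orientation: [3.142, -0.001, -0.0]
ft_force: [-0.2, -0.3, 0.5]
width: -0.0
grasp_force: 0.0
```

```bash
python3 - <<'E'
from h import *
a=optics.get_image("side");b=optics.get_image("top")
c=lambda im,x,y:cv2.resize(im[y-37:y+38,x-25:x+25],(400,600),interpolation=cv2.INTER_CUBIC)
cv2.imwrite("pics/z2.png",cv2.convertScaleAbs(np.hstack([c(a,278,165),c(b,193,197)]),alpha=1.5))
for z in(119,124):print(proj("side",(536.5,207.7,z)),proj("top",(536.5,207.7,z)))
E
```

```text
[278.99170645 154.802193  ] [188.66133517 193.71522632]
[278.99802602 153.17427299] [188.29907749 193.49392732]
```

View pics/z2.png

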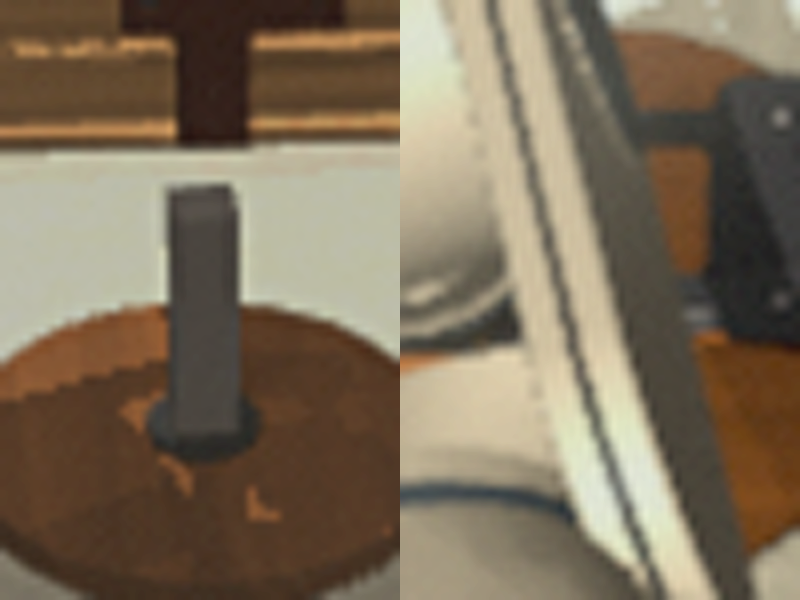

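The tip appears at row 146, where I predicted 155, so it isn't over the spindle as the numbers say. I'll check a wider view with projections overlaid.

```bash
python3 - <<'E'
from h import *
a=optics.get_image("side");b=optics.get_image("top")
for n,im in(("side",a),("top",b)):
    for z,c in((119,(0,0,255)),(199,(0,255,0))):
        for dy in(0,89,-89):
            p=proj(n,(536.5,207.7+dy,z)); cv2.circle(im,tuple(int(round(v)) for v in p),1,c,-1)
o=np.hstack([cv2.resize(a[30:230,180:380],(400,400)),cv2.resize(b[100:300,100:300],(400,400))])
cv2.imwrite("pics/z3.png",cv2.convertScaleAbs(o,alpha=1.8))
s=get_obs(); print(s["qpos"],s["ee_pos"],s["orientation"])
E
```

```text
[ 3.48666922e-01  4.45327778e-01  1.79352002e+00 -3.20092329e-05
  9.02671505e-01  1.92002979e+00] [536.56038825 207.70242165 119.12180233] [-3.14159107e+00  8.58769279e-04 -1.21766495e-04]
```

View pics/z3.png

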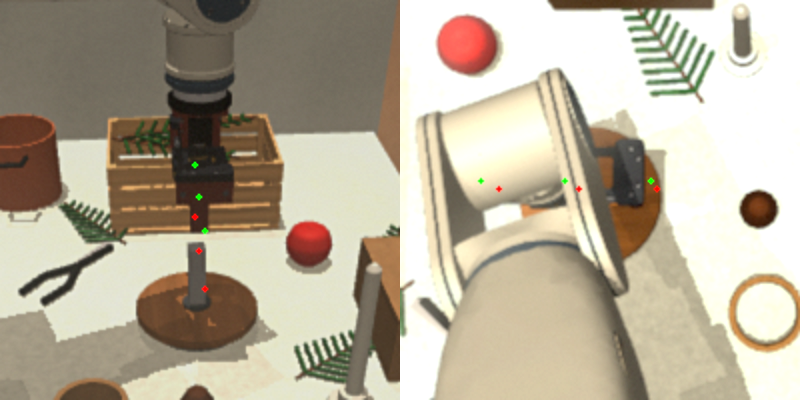

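The tool appears about 25 mm higher than its stated pose, so I'll keep going down gently until it touches.

>>> move_arm --pt "0 0 0.4 0 0" --pt "0 0 0.4 0 0" --pt "0 0 0.2 0 0" --pt "0 0 0 0 0"

```text
t: 8.32
ee_pos: [536.3, 207.6, 108.8]
orientation: [3.141, -0.001, -0.001]
ft_force: [-0.4, 0.5, -0.4]
width: 0.4
grasp_force: 0.0
```

```bash
python3 - <<'E'
from h import *
a=optics.get_image("side"); s=get_obs(); print(s["ee_pos"],s["ft_force"],s["t"])
# dark finger column profile at u=279..280
g=a[120:175,276:284].mean(axis=(1,2)); print(list(zip(range(120,175),g.round().astype(int))))
E
```

```text
[536.45191003 207.64680228 108.92083453] [ 0.23370373 -0.13750039  0.38629114] 8.375
[(120, np.int64(28)), (121, np.int64(24)), (122, np.int64(18)), (123, np.int64(17)), (124, np.int64(19)), (125, np.int64(21)), (126, np.int64(24)), (127, np.int64(24)), (128, np.int64(24)), (129, np.int64(24)), (130, np.int64(24)), (131, np.int64(24)), (132, np.int64(25)), (133, np.int64(25)), (134, np.int64(24)), (135, np.int64(25)), (136, np.int64(24)), (137, np.int64(25)), (138, np.int64(25)), (139, np.int64(25)), (140, np.int64(25)), (141, np.int64(25)), (142, np.int64(25)), (143, np.int64(25)), (144, np.int64(25)), (145, np.int64(24)), (146, np.int64(26)), (147, np.int64(24)), (148, np.int64(23)), (149, np.int64(46)), (150, np.int64(98)), (151, np.int64(79)), (152, np.int64(65)), (153, np.int64(65)), (154, np.int64(63)), (155, np.int64(59)), (156, np.int64(55)), (157, np.int64(56)), (158, np.int64(56)), (159, np.int64(55)), (160, np.int64(56)), (161, np.int64(55)), (162, np.int64(56)), (163, np.int64(55)), (164, np.int64(56)), (165, np.int64(56)), (166, np.int64(46)), (167, np.int64(45)), (168, np.int64(46)), (169, np.int64(45)), (170, np.int64(46)), (171, np.int64(46)), (172, np.int64(46)), (173, np.int64(45)), (174, np.int64(45))]
```

>>> move_arm --pt "0 0 0.3 0 0" --pt "0 0 0.3 0 0" --pt "0 0 0.3 0 0" --pt "0 0 0 0 0"

```text
t: 8.88
ee_pos: [536.3, 207.6, 99.7]
orientation: [3.141, -0.001, -0.001]
ft_force: [-0.4, -0.2, 0.3]
width: 0.4
grasp_force: 0.0
```

>>> move_arm --pt "0 0 0.1 0 0" --pt "0 0 0.1 0 0" --pt "0 0 0 0 0"

```text
t: 9.25
ee_pos: [536.5, 207.7, 98.0]
orientation: [3.142, -0.001, -0.0]
ft_force: [-0.4, -0.0, -0.6]
width: 0.0
grasp_force: 0.0
```

>>> move_arm --pt "0 0 0.1 0 0" --pt "0 0 0 0 0"

```text
t: 9.5
ee_pos: [536.5, 207.7, 97.0]
orientation: [3.142, -0.001, -0.0]
ft_force: [-1.1, 0.0, 0.8]
width: 0.2
grasp_force: 0.0
```

>>> move_arm --pt "0 0 0.1 0 0" --pt "0 0 0 0 0"

```text
t: 9.75
ee_pos: [536.5, 207.7, 96.0]
orientation: [3.142, -0.001, -0.0]
ft_force: [0.2, -1.1, -0.4]
width: 0.7
grasp_force: 0.0
```

>>> move_arm --pt "0 0 0.1 0 0" --pt "0 0 0 0 0"

```text
t: 10.0
ee_pos: [536.6, 207.8, 95.8]
orientation: [-3.141, 0.001, -0.0]
ft_force: [-1.7, -0.6, 6.2]
width: 0.7
grasp_force: 3.1
```

Contact is at stated z ≈ 95.8. To get the tool's height offset, I'll touch the disc, whose top is known to be at 34 mm, beside the spindle.

>>> move_arm --pt "0 0 -1 0 0" --pt "-3 0 0 0 0" --pt "-3.3 0 0 0 0" --pt "0 0 0 0 0" --pt "0 0 3 0 0" --pt "0 0 3 0 0" --pt "0 0 2 0 0" --pt "0 0 0.8 0 0" --pt "0 0 0 0 0"

```text
t: 11.12
ee_pos: [474.1, 207.8, 17.0]
orientation: [3.142, -0.001, 0.0]
ft_force: [-0.9, 0.0, -0.4]
width: 0.7
grasp_force: 0.0
```

>>> move_arm --pt "0 0 0.2 0 0" --pt "0 0 0.2 0 0" --pt "0 0 0 0 0"

```text
t: 11.5
ee_pos: [473.7, 207.8, 13.4]
orientation: [-3.141, 0.001, -0.001]
ft_force: [-0.7, 0.2, 0.4]
width: 0.4
grasp_force: 0.0
```

>>> move_arm --pt "0 0 0.1 0 0" --pt "0 0 0.1 0 0" --pt "0 0 0 0 0"

```text
t: 11.88
ee_pos: [473.5, 207.7, 11.0]
orientation: [3.142, -0.001, -0.0]
ft_force: [0.3, 0.8, 0.1]
width: 0.3
grasp_force: 0.0
```

>>> move_arm --pt "0 0 0.1 0 0" --pt "0 0 0.1 0 0" --pt "0 0 0 0 0"

```text
t: 12.25
ee_pos: [473.4, 207.7, 9.0]
orientation: [3.142, -0.001, -0.0]
ft_force: [-0.3, 0.7, -0.1]
width: 0.2
grasp_force: 0.0
```

>>> move_arm --pt "0 0 0.1 0 0" --pt "0 0 0 0 0"

```text
t: 12.5
ee_pos: [473.4, 207.7, 8.0]
orientation: [3.142, -0.001, -0.0]
ft_force: [-0.1, -0.4, 0.1]
width: 0.5
grasp_force: 0.0
```

>>> move_arm --pt "0 0 0.1 0 0" --pt "0 0 0 0 0"

```text
t: 12.75
ee_pos: [473.4, 207.7, 7.0]
orientation: [3.142, -0.001, -0.0]
ft_force: [0.1, 0.6, 0.0]
width: 0.7
grasp_force: 0.0
```

>>> move_arm --pt "0 0 0.1 0 0" --pt "0 0 0 0 0"

```text
t: 13.0
ee_pos: [473.4, 207.7, 6.0]
orientation: [3.142, -0.001, -0.0]
ft_force: [-0.3, -0.0, -0.6]
width: 0.4
grasp_force: 0.0
```

>>> move_arm --pt "0 0 0.1 0 0" --pt "0 0 0 0 0"

```text
t: 13.25
ee_pos: [473.4, 207.7, 5.0]
orientation: [3.142, -0.001, -0.0]
ft_force: [0.2, -0.3, -0.1]
width: 0.5
grasp_force: 0.0
```

>>> move_arm --pt "0 0 0.1 0 0" --pt "0 0 0 0 0"

```text
t: 13.5
ee_pos: [473.5, 207.7, 4.0]
orientation: [3.142, -0.001, -0.0]
ft_force: [-0.1, 0.2, -0.4]
width: 0.3
grasp_force: 0.0
```

>>> move_arm --pt "0 0 0.1 0 0" --pt "0 0 0 0 0"

```text
t: 13.75
ee_pos: [473.6, 207.8, 3.7]
orientation: [-3.141, 0.001, -0.0]
ft_force: [-1.7, 0.2, 9.9]
width: 0.2
grasp_force: 4.3
```

Disc contact is at 3.7, so real height = stated + 30.2. That puts the spindle top at 126.1 and the hole axis at 91.1. Next I go to the pin.

>>> move_arm --pt "0 0 -5 0 0" --pt "0 0 -5 0 0" --pt "0 0 -4 0 0" --pt "0.5 5.2 0 0 60" --pt "0.5 5.2 0 0 60" --pt "0.5 5.2 0 0 60" --pt "0.5 5.2 0 0 60" --pt "0.5 5.2 0 0 60" --pt "0.5 5.2 0 0 60" --pt "0.5 5.2 0 0 60"

```text
t: 15.0
ee_pos: [508.2, -158.0, 143.1]
orientation: [3.142, -0.001, 0.0]
ft_force: [0.4, 0.8, -0.9]
width: 52.9
grasp_force: 0.0
```

>>> move_arm --pt "0.8 5.6 0 0 60" --pt "0 0 0 0 60" --pt "0 0 3 0 60" --pt "0 0 4 0 60" --pt "0 0 0 0 60"

```text
t: 15.62
ee_pos: [513.7, -210.2, 70.7]
orientation: [-3.139, -0.0, 0.009]
ft_force: [-1.0, 0.4, 0.8]
width: 52.7
grasp_force: 0.0
```

```bash
python3 - <<'E'
from h import *
a=optics.get_image("side");b=optics.get_image("top"); s=get_obs(); e=s["ee_pos"]; print(s["t"],e,s["orientation"],s["width"])
for n,im in(("side",a),("top",b)):
    p=proj(n,e+[0,0,30.2]); print(n,p); cv2.circle(im,tuple(int(round(v)) for v in p),1,(0,0,255),-1)
o=np.hstack([cv2.resize(a[220:340,230:350],(400,400)),cv2.resize(b[135:255,310:430],(400,400))])
cv2.imwrite("pics/z4.png",cv2.convertScaleAbs(o,alpha=1.5))
E
```

```text
15.725 [ 516.38709538 -211.52184492   73.61827582] [-3.14129591e+00 -2.91923752e-04  6.12313379e-04] 52.749346873617554
side [284.84724821 280.36964117]
top [374.76053061 202.82285807]
```

View pics/z4.png

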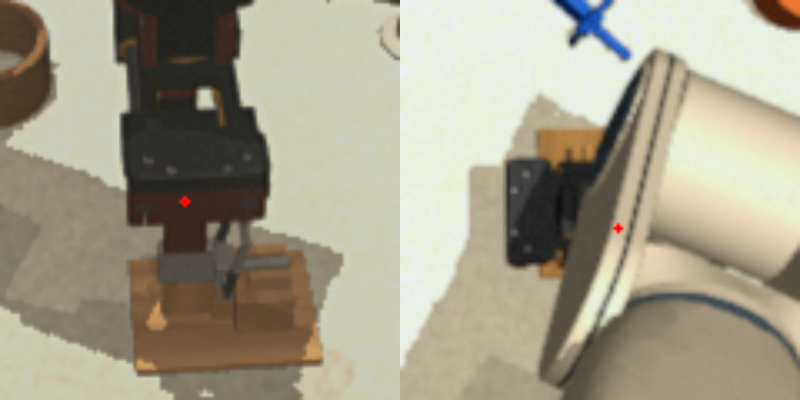

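The near finger lines up with the plate: centre at u≈285.2, predicted 284.8. I'll go down and grip.

>>> move_arm --pt "0 0.05 3 0.8 60" --pt "0 0 2 0 60" --pt "0 0 1.2 0 60" --pt "0 0 0.3 0 60" --pt "0 0 0 0 60" --pt "0 0 0 0 60"

```text
t: 16.48
ee_pos: [516.9, -213.0, 8.9]
orientation: [3.141, -0.023, 0.002]
ft_force: [0.5, -0.1, -0.4]
width: 52.8
grasp_force: 0.0
```

>>> move_arm --pt "0 0 0 0 0" --pt "0 0 0 0 0" --pt "0 0 0 0 0" --pt "0 0 0 0 0" --pt "0 0 0 0 0" --pt "0 0 0 0 0"

```text
t: 17.23
ee_pos: [516.2, -212.7, 8.0]
orientation: [-3.141, 0.023, 0.0]
ft_force: [0.2, -0.5, 1.1]
width: 9.9
grasp_force: 30.0
```

>>> move_arm --pt "0 0 -1 0 0" --pt "0 0 -3 0 0" --pt "0 0 -5.5 0 0" --pt "0 0 0 0 0"

```text
t: 17.73
ee_pos: [519.3, -214.1, 107.5]
orientation: [3.138, -0.023, 0.012]
ft_force: [-0.0, -0.1, -1.2]
width: 9.7
grasp_force: 30.0
```

>>> move_arm --pt "-0.87 -3 0 0 0" --pt "-0.87 -5 0 0 0" --pt "-0.87 -5 0 0 0" --pt "-0.87 -5 0 0 0" --pt "-0.87 -5 0 0 0" --pt "-0.87 -5 0 0 0" --pt "-0.87 -5 0 0 0" --pt "-0.87 -5 0 0 0" --pt "-0.9 -3.8 0 -3.8 0" --pt "0 0 0 0 0"

```text
t: 18.98
ee_pos: [442.6, 208.1, 102.4]
orientation: [3.14, 0.088, -0.002]
ft_force: [-0.4, -1.1, -1.4]
width: 9.7
grasp_force: 30.0
```

>>> move_arm --pt "0 0 0 0 0" --pt "0 0 3 0 0" --pt "0 0 2 0 0" --pt "0 0 0 0 0" --pt "0 0 0 0 0"

```text
t: 19.6
ee_pos: [444.2, 205.7, 53.5]
orientation: [-3.141, -0.079, -0.0]
ft_force: [-0.0, -0.1, -1.4]
width: 9.6
grasp_force: 30.0
```

```bash
python3 - <<'E'
from h import *
a=optics.get_image("side");b=optics.get_image("top"); s=get_obs(); print(s["t"],s["ee_pos"],s["orientation"],s["width"],s["grasp_force"])
o=np.hstack([cv2.resize(a[125:215,215:305],(400,400),interpolation=cv2.INTER_CUBIC),cv2.resize(b[145:245,150:250],(400,400),interpolation=cv2.INTER_CUBIC)])
cv2.imwrite("pics/z5.png",cv2.convertScaleAbs(o,alpha=1.5))
E
```

```text
19.7 [444.50437911 206.15211077  53.88859162] [-3.14005959e+00 -8.00346121e-02 -2.06953931e-03] 9.665109170057773 29.992709755897522
```

View pics/z5.png

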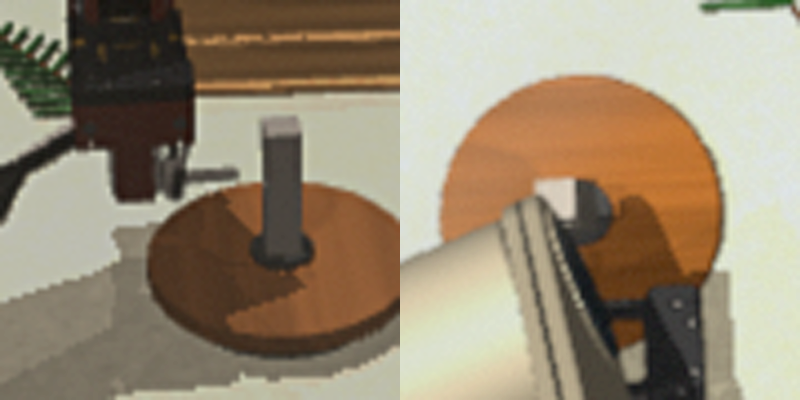

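The side view shows the pin level, its tip about 14 mm before the spindle's near face. I'll fine-align, then push.

>>> move_arm --pt "0 0.37 0 0 0" --pt "0 0 0 0 0" --pt "0 0 0 0 0" --pt "0 0 0 0 0"

```text
t: 20.2
ee_pos: [444.0, 202.7, 53.1]
orientation: [-3.14, -0.081, -0.0]
ft_force: [0.2, 0.1, -1.1]
width: 9.8
grasp_force: 30.0
```

>>> move_arm --pt "0 0 0.1 0 0" --pt "0.5 0 0 0 0" --pt "0.5 0 0 0 0" --pt "0.2 0 0 0 0" --pt "0 0 0 0 0"

```text
t: 20.82
ee_pos: [456.1, 203.2, 52.0]
orientation: [3.141, 0.081, 0.0]
ft_force: [-0.9, -1.4, -1.3]
width: 9.8
grasp_force: 30.0
```

>>> move_arm --pt "0.2 0 0 0 0" --pt "0.2 0 0 0 0" --pt "0 0 0 0 0"

```text
t: 21.2
ee_pos: [460.1, 203.5, 52.1]
orientation: [-3.14, -0.081, -0.0]
ft_force: [-0.9, -0.0, -1.5]
width: 10.1
grasp_force: 30.0
```

>>> move_arm --pt "0.2 0 0 0 0" --pt "0 0 0 0 0"

```text
t: 21.45
ee_pos: [462.1, 203.6, 52.1]
orientation: [-3.14, -0.081, -0.0]
ft_force: [-0.7, -0.2, -1.0]
width: 9.7
grasp_force: 30.0
```

>>> move_arm --pt "0.2 0 0 0 0" --pt "0 0 0 0 0"

```text
t: 21.7
ee_pos: [464.1, 203.7, 52.1]
orientation: [-3.14, -0.081, -0.0]
ft_force: [-0.1, 0.8, -1.6]
width: 9.5
grasp_force: 30.0
```

>>> move_arm --pt "0.2 0 0 0 0" --pt "0.2 0 0 0 0" --pt "0 0 0 0 0"

```text
t: 22.08
ee_pos: [468.2, 203.9, 52.1]
orientation: [-3.14, -0.081, -0.0]
ft_force: [0.3, 0.7, -1.1]
width: 9.9
grasp_force: 30.0
```

>>> move_arm --pt "0.2 0 0 0 0" --pt "0.2 0 0 0 0" --pt "0 0 0 0 0"

```text
t: 22.45
ee_pos: [472.2, 204.1, 52.1]
orientation: [-3.14, -0.081, -0.0]
ft_force: [0.0, -0.6, -1.7]
width: 9.5
grasp_force: 30.0
```

>>> move_arm --pt "0.2 0 0 0 0" --pt "0.2 0 0 0 0" --pt "0.2 0 0 0 0" --pt "0 0 0 0 0"

```text
t: 22.95
ee_pos: [478.1, 204.4, 52.1]
orientation: [-3.14, -0.081, -0.0]
ft_force: [0.1, -0.4, -2.0]
width: 10.3
grasp_force: 30.0
```

>>> move_arm --pt "0.2 0 0 0 0" --pt "0.2 0 0 0 0" --pt "0.2 0 0 0 0" --pt "0 0 0 0 0"

```text
t: 23.45
ee_pos: [484.1, 204.7, 52.1]
orientation: [-3.14, -0.081, -0.0]
ft_force: [0.1, -0.7, -1.0]
width: 10.0
grasp_force: 30.0
```

>>> move_arm --pt "0.2 0 0 0 0" --pt "0.2 0 0 0 0" --pt "0 0 0 0 0"

```text
t: 23.82
ee_pos: [488.1, 204.9, 52.1]
orientation: [-3.14, -0.081, -0.0]
ft_force: [1.0, 0.2, -0.6]
width: 9.8
grasp_force: 30.0
```

>>> move_arm --pt "0.1 0 0 0 0" --pt "0.1 0 0 0 0" --pt "0 0 0 0 0"

```text
t: 24.2
ee_pos: [490.0, 205.0, 52.1]
orientation: [-3.14, -0.081, -0.0]
ft_force: [-0.3, 0.2, -1.0]
width: 9.9
grasp_force: 30.0
```

>>> move_arm --pt "0.1 0 0 0 0" --pt "0 0 0 0 0"

```text
t: 24.45
ee_pos: [491.0, 205.1, 52.1]
orientation: [-3.14, -0.081, -0.0]
ft_force: [0.2, 0.3, -1.7]
width: 9.8
grasp_force: 30.0
```

>>> move_arm --pt "0.1 0 0 0 0" --pt "0 0 0 0 0"

```text
t: 24.7
ee_pos: [492.0, 205.1, 52.1]
orientation: [-3.141, -0.081, -0.0]
ft_force: [0.2, 0.6, -1.8]
width: 10.2
grasp_force: 30.0
```

>>> move_arm --pt "0.1 0 0 0 0" --pt "0 0 0 0 0"

```text
t: 24.95
ee_pos: [493.0, 205.2, 52.1]
orientation: [-3.14, -0.081, -0.0]
ft_force: [-0.2, 0.2, -2.0]
width: 9.7
grasp_force: 30.0
```

>>> move_arm --pt "0.1 0 0 0 0" --pt "0 0 0 0 0"

```text
t: 25.2
ee_pos: [493.1, 205.1, 51.9]
orientation: [3.14, 0.081, -0.002]
ft_force: [-4.0, -0.1, 0.2]
width: 9.5
grasp_force: 30.0
```

>>> move_arm --pt "0.1 0 0 0 0" --pt "0 0 0 0 0"

```text
t: 25.45
ee_pos: [493.1, 204.9, 51.7]
orientation: [3.14, 0.081, -0.005]
ft_force: [-6.2, 0.3, 1.3]
width: 9.8
grasp_force: 30.0
```

>>> move_arm --pt "0.1 0 0 0 0" --pt "0 0 0 0 0"

```text
t: 25.7
ee_pos: [493.1, 204.8, 51.5]
orientation: [3.139, 0.081, -0.008]
ft_force: [-9.0, 0.6, 3.6]
width: 9.6
grasp_force: 30.0
```

>>> move_arm --pt "-0.2 0 0 0 0" --pt "0 0 0 0 0" --pt "0 0 0 0 40" --pt "0 0 0 0 40" --pt "0 0 0 0 40" --pt "0 0 0 0 40" --pt "0 0 0 0 40"

```text
t: 26.58
ee_pos: [494.0, 205.2, 52.1]
orientation: [-3.14, -0.081, -0.0]
ft_force: [0.3, 0.4, -0.4]
width: 35.0
grasp_force: 0.0
```

>>> move_arm --pt "0 0 -2 0 40" --pt "0 0 -4 0 40" --pt "0 0 -5 0 0" --pt "-5 0 0 0 0" --pt "-5 0 0 0 0" --pt "0 0 0 0 0"

```text
t: 27.32
ee_pos: [390.7, 199.3, 161.9]
orientation: [3.14, 0.083, -0.003]
ft_force: [0.7, -0.8, 0.1]
width: 0.7
grasp_force: 0.0
```

```bash
python3 - <<'E'
from h import *
a=optics.get_image("side");b=optics.get_image("top"); s=get_obs(); print(s["t"],s["ee_pos"],s["orientation"],s["width"],s["ft_force"])
o=np.hstack([cv2.resize(a[125:195,240:310],(400,400),interpolation=cv2.INTER_CUBIC),cv2.resize(b[160:230,155:225],(400,400),interpolation=cv2.INTER_CUBIC)])
cv2.imwrite("pics/z6.png",cv2.convertScaleAbs(o,alpha=1.6))
for l in("loop","loop_tab"):
  for n in("side","top"): print(n,l,[(d["point"],d["conf"]) for d in spotter.find_in(n,l)[:2]])
print(proj("side",(523.3,206,91)),proj("side",(557,208,91)))
for th in(0,.2,.35,.5): print(th,proj("side",(517.3+50.5*np.sin(th),206,91+50.5*np.cos(th))))
E
```

```text
27.425 [394.73673229 200.42831419 162.58596339] [-3.13987265e+00 -8.22345141e-02 -2.57241261e-03] 0.6608989639514128 [0.07345189 0.75444407 0.23972333]
side loop []
top loop [([369.0, 141.0], 0.63), ([179.7, 204.4], 0.56)]
side loop_tab [([274.0, 154.7], 0.48)]
top loop_tab []
[274.11535103 164.26729314] [286.51554572 163.39920264]
0 [271.73935123 147.98748901]
0.2 [275.57190983 148.18875963]
0.35 [278.3474492  148.77522782]
0.5 [280.96350454 149.71803526]
```

View pics/z6.png

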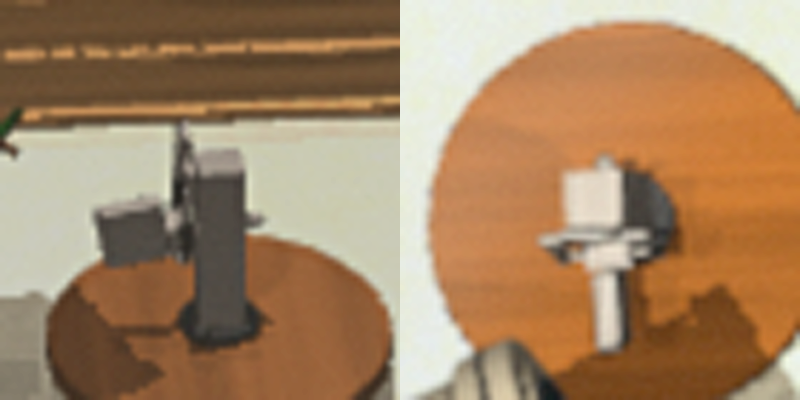

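The pin is home and its loop stands upright: tab at about (271.5,147) in the side view, bar about 17 mm before the spindle centre in the top view. I'll bring the shut fingers behind the loop.

>>> move_arm --pt "5 0 0 0 0" --pt "4.5 0 0 0 0" --pt "0 0 0 0 0" --pt "0 0 4 0 0" --pt "0 0 2.2 0 0" --pt "0 0 0 0 0" --pt "0 0 0 0 0"

```text
t: 28.5
ee_pos: [489.1, 205.1, 100.7]
orientation: [-3.14, -0.081, -0.001]
ft_force: [-0.6, 1.0, 0.3]
width: 0.4
grasp_force: 0.0
```

>>> move_arm --pt "0.5 0 0 0 0" --pt "0.5 0 0 0 0" --pt "0.5 0 0 0 0" --pt "0.5 0 0 0 0" --pt "0 0 0 0 0"

```text
t: 29.12
ee_pos: [509.3, 206.0, 100.1]
orientation: [-3.14, -0.081, -0.0]
ft_force: [0.9, 0.8, 0.5]
width: 0.3
grasp_force: 0.0
```

>>> move_arm --pt "0.4 0 0 0 0" --pt "0.4 0 0 0 0" --pt "0.4 0 0 0 0" --pt "0.2 0 0 0 0" --pt "0 0 0 0 0"

```text
t: 29.75
ee_pos: [522.9, 206.7, 100.1]
orientation: [-3.141, -0.081, 0.0]
ft_force: [-1.4, 0.3, 0.1]
width: 0.5
grasp_force: 0.3
```

>>> move_arm --pt "0.2 0 0 0 0" --pt "0.2 0 0 0 0" --pt "0.2 0 0 0 0" --pt "0 0 0 0 0"

```text
t: 30.25
ee_pos: [529.0, 207.0, 100.1]
orientation: [-3.141, -0.081, -0.0]
ft_force: [-1.3, -0.2, 0.4]
width: 0.5
grasp_force: 0.8
```

>>> move_arm --pt "0.2 0 0 0 0" --pt "0.2 0 0 0 0" --pt "0 0 0 0 0"

```text
t: 30.62
ee_pos: [532.6, 207.1, 100.0]
orientation: [3.14, 0.081, -0.001]
ft_force: [-4.0, -0.4, 1.1]
width: 0.5
grasp_force: 1.8
```

>>> move_arm --pt "0.2 0 0 0 0" --pt "0.2 0 0 0 0" --pt "0 0 0 0 0"

```text
t: 31.0
ee_pos: [538.1, 207.7, 100.4]
orientation: [-3.14, -0.081, -0.004]
ft_force: [-0.1, -0.7, 0.2]
width: 0.7
grasp_force: 0.0
```

>>> move_arm --pt "0.4 0 0 0 0" --pt "0.4 0 0 0 0" --pt "0.4 0 0 0 0" --pt "0.4 0 0 0 0" --pt "0.4 0 0 0 0" --pt "0 0 0 0 0"

```text
t: 31.75
ee_pos: [557.1, 208.5, 100.1]
orientation: [-3.14, -0.081, -0.0]
ft_force: [-0.5, 0.0, 0.4]
width: 0.5
grasp_force: 0.0
```

```bash
python3 - <<'E'
from h import *
a=optics.get_image("side"); s=get_obs(); print(s["t"],s["ee_pos"],s["ft_force"])
cv2.imwrite("pics/z7.png",cv2.convertScaleAbs(cv2.resize(a[125:195,240:330],(720,560),interpolation=cv2.INTER_CUBIC),alpha=1.6))
E
```

```text
31.8 [556.87264911 208.44459701 100.02163925] [ 0.68306472  0.3004106  -0.10460633]
```

View pics/z7.png

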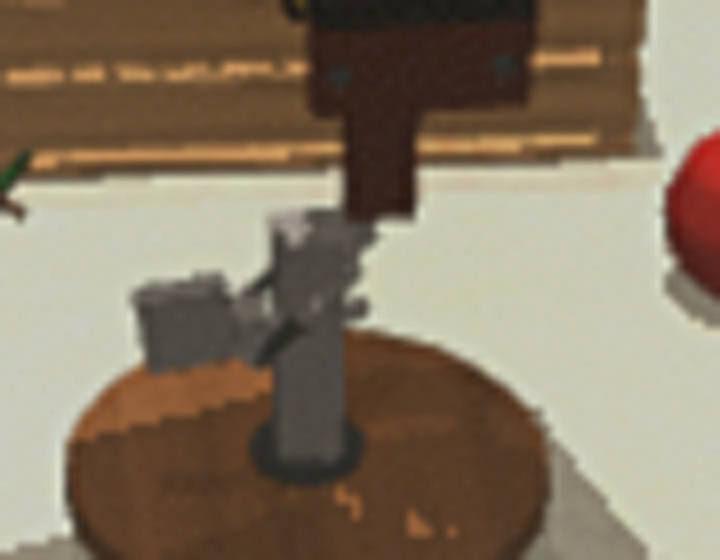

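The loop has snapped past the far edge, at about 0.85 rad, with its tab end just under the finger at (370,230). Now I press it down.

>>> move_arm --pt "0.5 0 0 0 0" --pt "0 0 0.4 0 0" --pt "0 0 0.4 0 0" --pt "0 0 0.4 0 0" --pt "0.3 0 0.3 0 0" --pt "0.3 0 0.3 0 0" --pt "0.3 0 0.3 0 0" --pt "0 0 0.3 0 0" --pt "0 0 0 0 0"

```text
t: 32.92
ee_pos: [570.6, 209.1, 75.8]
orientation: [3.14, 0.081, -0.001]
ft_force: [-0.4, 0.0, -0.3]
width: 0.6
grasp_force: 0.0
```

>>> move_arm --pt "0 0 0.3 0 0" --pt "0 0 0.3 0 0" --pt "0 0 0.2 0 0" --pt "0 0 0 0 0"

```text
t: 33.42
ee_pos: [570.6, 209.1, 67.9]
orientation: [3.14, 0.081, -0.001]
ft_force: [-0.4, -0.5, 0.2]
width: 0.5
grasp_force: 0.0
```

>>> move_arm --pt "0 0 0.2 0 0" --pt "0 0 0 0 0"

```text
t: 33.67
ee_pos: [570.7, 209.2, 66.0]
orientation: [3.141, 0.081, -0.0]
ft_force: [0.2, -0.3, -0.1]
width: 0.4
grasp_force: 0.0
```

>>> move_arm --pt "0 0 0.1 0 0" --pt "0 0 0 0 0"

```text
t: 33.92
ee_pos: [570.7, 209.2, 65.0]
orientation: [3.14, 0.081, -0.0]
ft_force: [0.1, -0.3, 1.3]
width: 0.1
grasp_force: 0.0
```

>>> move_arm --pt "0 0 0.1 0 0" --pt "0 0 0 0 0"

```text
t: 34.17
ee_pos: [570.9, 209.2, 64.1]
orientation: [-3.141, -0.081, -0.0]
ft_force: [-0.8, -0.2, 0.6]
width: 0.5
grasp_force: 0.2
```

>>> move_arm --pt "0 0 0.1 0 0" --pt "0 0 0 0 0"

```text
t: 34.42
ee_pos: [570.9, 209.2, 63.1]
orientation: [-3.14, -0.081, -0.0]
ft_force: [0.3, -0.2, -0.0]
width: 0.3
grasp_force: 0.3
```

>>> move_arm --pt "0 0 0.1 0 0" --pt "0 0 0 0 0"

```text
t: 34.67
ee_pos: [570.9, 209.2, 62.1]
orientation: [-3.14, -0.081, -0.0]
ft_force: [0.5, -0.4, 0.8]
width: 0.4
grasp_force: 0.3
```

>>> move_arm --pt "0 0 0.1 0 0" --pt "0 0 0 0 0"

```text
t: 34.92
ee_pos: [570.8, 209.2, 61.0]
orientation: [3.141, 0.081, 0.0]
ft_force: [0.4, -0.8, 2.1]
width: 0.4
grasp_force: 0.4
```

```bash
python3 - <<'E'
from h import *
a=optics.get_image("side"); s=get_obs(); print(s["t"],s["ee_pos"],s["ft_force"])
cv2.imwrite("pics/z8.png",cv2.convertScaleAbs(cv2.resize(a[125:195,240:330],(720,560),interpolation=cv2.INTER_CUBIC),alpha=1.6))
E
```

```text
34.975 [570.85586889 209.21956293  61.05941861] [ 1.63305317 -0.51840543  0.2780614 ]
```

View pics/z8.png

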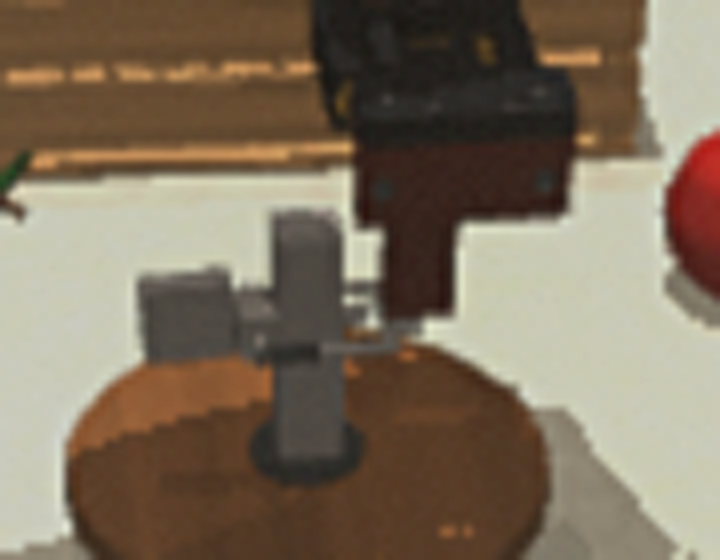

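The loop is almost level, its bar under the fingertip at (400,330). I've now viewed all 10 pictures, so I finish by force.

>>> move_arm --pt "0 0 0.1 0 0" --pt "0 0 0 0 0"

```text
t: 35.22
ee_pos: [570.8, 209.2, 60.0]
orientation: [3.141, 0.081, 0.0]
ft_force: [1.7, -0.5, 1.2]
width: 0.8
grasp_force: 0.4
```

>>> move_arm --pt "0 0 0.1 0 0" --pt "0 0 0 0 0"

```text
t: 35.48
ee_pos: [570.9, 209.2, 59.1]
orientation: [-3.14, -0.081, -0.0]
ft_force: [2.1, -0.9, 1.0]
width: 0.5
grasp_force: 0.6
```

>>> move_arm --pt "0 0 0.1 0 0" --pt "0 0 0 0 0"

```text
t: 35.72
ee_pos: [571.0, 209.2, 58.1]
orientation: [-3.14, -0.081, -0.001]
ft_force: [1.5, -0.5, 2.7]
width: 0.3
grasp_force: 1.0
```

>>> move_arm --pt "0.2 0 -0.2 0 0" --pt "0 0 -3 0 0" --pt "0 0 -6 0 0" --pt "0 0 -4 0 0" --pt "6 0 0 0 0" --pt "5 0 0 0 0" --pt "0 0 0 0 0" --pt "0 0 0 0 0"

```text
t: 36.72
ee_pos: [681.3, 214.7, 189.0]
orientation: [3.14, 0.081, -0.004]
ft_force: [-0.6, -0.2, 0.2]
width: 0.3
grasp_force: 0.0
```

```bash
python3 - <<'E'
from h import *
a=optics.get_image("side");b=optics.get_image("top"); s=get_obs(); print(s["t"],s["ee_pos"],s["ft_force"])
cv2.imwrite("pics/fs.png",a);cv2.imwrite("pics/ft.png",b)
for n in("side","top"):
  for l in("pin","loop","loop_tab"): print(n,l,[(np.round(d["point"],1),round(d["conf"],2)) for d in spotter.find_in(n,l)[:3]])
g=cv2.cvtColor(a,cv2.COLOR_BGR2GRAY); print(g[156:176,254:300])
g=cv2.cvtColor(b,cv2.COLOR_BGR2HSV); print("top sat"); print(g[178:224,180:198,1])
f=lambda d,z,th:None
h=np.array([517.3,206.2,91.])
for th in(1.35,1.45,1.57,1.62):
    t=h+[50.5*np.sin(th),50.5*np.sin(th)*.05,50.5*np.cos(th)]; bb=h+[44.5*np.sin(th),44.5*np.sin(th)*.05,44.5*np.cos(th)]
    print(th,"tab",proj("side",t),proj("top",t),"bar",proj("side",bb),"arm near mid",proj("side",(h+bb)/2+[0,-19,0]))
for w,p in(("plate back top",(479.3,204,113)),("plate back bottom",(479.3,199,82)),("tip",(557.3,208.2,91)),("spindle near bot",(523,196,91))): print(w,proj("side",p),proj("top",p))
E
```

```text
36.825 [681.12119309 214.89394048 189.70113706] [-0.7418566  -0.32623317 -0.24389308]
side pin [(array([367. , 301.4]), 0.73), (array([270.5, 161.8]), 0.63), (array([406.2, 368.6]), 0.17)]
side loop [(array([361.4, 288.4]), 0.68), (array([287.4, 164. ]), 0.55)]
side loop_tab [(array([291.5, 164.5]), 0.55)]
top pin [(array([368.6, 140.9]), 0.66)]
top loop [(array([371.3, 141. ]), 0.56), (array([293.2, 248.7]), 0.21)]
top loop_tab []
[[125 125 125 125 125 124 125 125 125 124 125 124 124 125 124 124 125 126
  128 106  44  43  45  46  46  47  45  43  51 128 127 125 124 125 125 124
  125 124 125 124 124 124 124 124 125 124]
 [125 125 125 126 124 124 126 124 125 125 125 125 126 125 124 125 125 125
  128 106  45  42  45  46  46  46  47  43  54 128 129 125 126 126 125 125
  124 124 124 124 124 124 125 125 124 125]
 [126 124 125 125 125 125 125 126 126 127 123 125 122 120 127 126 125 126
  127 107  45  43  47  47  47  46  46  43  53 126 128 125 119 122 127 125
  125 125 125 124 124 124 124 124 125 124]
 [125 126 127 125 126 125 125 126 123 120  99 104  91  83 122 129 126 126
  129 107  45  43
[... 5917 characters left out ...]
0820571]
1.45 tab [290.38246067 161.19844115] [189.92485962 181.18786988] bar [288.18684852 161.56786748] arm near mid [280.58350656 166.79504981]
1.57 tab [290.4696416  163.09282237] [190.33806846 181.34912091] bar [288.27059843 163.23691612] arm near mid [280.63816278 167.63456975]
1.62 tab [290.42731382 163.88489573] [190.51304036 181.50870762] bar [288.23611121 163.93519346] arm near mid [280.62563982 167.98662274]
plate back top [257.54465884 158.26449796] [190.45416495 219.36921832]
plate back bottom [257.95584247 169.12759888] [194.7645056  220.06133696]
tip [286.6195811  163.35508518] [190.51882098 185.89715662]
spindle near bot [274.24422648 166.29813139] [195.68326937 200.78196407]
```

The loop is fully down: tab at (291.5,164.5), expected (290.5,163.5). The head may have crept back about 1 mm when I pressed on the loop, so I'll push it gently home again from behind the plate.

>>> move_arm --pt "-5 0 0 0 0" --pt "-5 0 0 0 0" --pt "-5 0 0 0 0" --pt "-5 0 0 0 0" --pt "-3.2 0 0 0 0" --pt "0 0 0 0 0" --pt "0 0 5 0 0" --pt "0 0 5 0 0" --pt "0 0 3 0 0" --pt "0 0 0 0 0"

```text
t: 38.38
ee_pos: [450.7, 202.5, 58.2]
orientation: [3.139, 0.081, -0.005]
ft_force: [-0.4, 0.0, 1.3]
width: 0.5
grasp_force: 0.0
```

>>> move_arm --pt "0.6 0 0 0 0" --pt "0.4 0 0 0 0" --pt "0.2 0 0 0 0" --pt "0 0 0 0 0"

```text
t: 38.88
ee_pos: [463.2, 203.7, 60.6]
orientation: [-3.14, -0.081, -0.001]
ft_force: [-0.9, 0.1, 0.6]
width: 0.4
grasp_force: 0.3
```

>>> move_arm --pt "0.2 0 0 0 0" --pt "0.1 0 0 0 0" --pt "0 0 0 0 0"

```text
t: 39.25
ee_pos: [463.4, 203.1, 59.7]
orientation: [3.139, 0.081, -0.007]
ft_force: [-7.6, -0.6, 3.9]
width: 0.4
grasp_force: 3.9
```

>>> move_arm --pt "0.1 0 0 0 0" --pt "0 0 0 0 0"

```text
t: 39.5
ee_pos: [463.4, 202.9, 59.4]
orientation: [3.139, 0.081, -0.01]
ft_force: [-10.1, -0.1, 5.2]
width: 0.2
grasp_force: 5.1
```

>>> move_arm --pt "-0.6 0 0 0 0" --pt "-2 0 0 0 0" --pt "0 0 -4 0 0" --pt "0 0 -5 0 0" --pt "-4 0 -2 0 0" --pt "0 0 0 0 0" --pt "0 0 0 0 0"

```text
t: 40.38
ee_pos: [401.8, 200.7, 170.2]
orientation: [-3.14, -0.082, -0.003]
ft_force: [0.2, -0.1, -0.1]
width: 0.6
grasp_force: 0.0
```

```bash
python3 - <<'E'
from h import *
a=optics.get_image("side");b=optics.get_image("top"); print(get_obs()["t"],get_obs()["ee_pos"])
cv2.imwrite("pics/fs2.png",a);cv2.imwrite("pics/ft2.png",b)
G=lambda i:cv2.cvtColor(i,cv2.COLOR_BGR2GRAY)
z6=cv2.imread("pics/z6.png")
s6=cv2.resize(G(z6[:,:400]),(70,70),interpolation=cv2.INTER_AREA)/1.6
t6=cv2.resize(G(z6[:,400:]),(70,70),interpolation=cv2.INTER_AREA)/1.6
s7=cv2.resize(G(cv2.imread("pics/z7.png")),(90,70),interpolation=cv2.INTER_AREA)/1.6
f1=G(cv2.imread("pics/fs.png")); f2=G(a)
for v in(161,162,163,164,165,166,167):
    print(v); 
    for nm,r in(("z6",s6[v-125,14:38]),("z7",s7[v-125,14:38]),("f1",f1[v,254:278]),("f2",f2[v,254:278])): print(nm,np.round(r).astype(int).tolist())
print("top z6/now"); g=G(b)
for u in(186,187,188,189,190,191,192,193,194): print(u,np.round(t6[14:64,u-155]).astype(int).tolist()); print("   ",g[174:224,u].tolist())
for l in("pin","loop","loop_tab"): print(l,[(np.round(d["point"],1),round(d["conf"],2)) for n in("side","top") for d in spotter.find_in(n,l)[:3]])
E
```

```text
40.475 [401.63307963 200.44122584 169.57057867]
161
z6 [126, 124, 109, 98, 99, 98, 96, 94, 91, 89, 86, 78, 64, 58, 82, 94, 62, 55, 52, 60, 44, 45, 46, 48]
z7 [126, 125, 102, 72, 61, 61, 61, 59, 57, 58, 58, 56, 49, 49, 78, 98, 69, 47, 46, 64, 45, 44, 45, 46]
f1 [125, 126, 112, 94, 92, 67, 62, 64, 59, 62, 62, 59, 53, 48, 82, 110, 92, 81, 75, 49, 36, 44, 47, 46]
f2 [126, 127, 105, 78, 65, 62, 59, 66, 96, 93, 93, 87, 77, 65, 77, 107, 94, 85, 79, 45, 38, 45, 46, 46]
162
z6 [126, 123, 89, 68, 85, 86, 78, 66, 55, 51, 50, 49, 45, 44, 65, 98, 96, 75, 54, 61, 48, 46, 47, 47]
z7 [126, 124, 89, 59, 55, 56, 53, 49, 46, 47, 47, 47, 44, 42, 48, 66, 59, 56, 64, 79, 50, 44, 46, 47]
f1 [125, 127, 96, 63, 61, 58, 59, 53, 48, 46, 45, 47, 45, 45, 64, 92, 64, 59, 59, 38, 41, 44, 45, 47]
f2 [126, 126, 83, 60, 57, 61, 60, 57, 58, 50, 48, 49, 45, 42, 49, 98, 95, 95, 94, 56, 41, 47, 46, 48]
163
z6 [128, 125, 87, 49, 49, 49, 49, 47, 45, 45, 46, 45, 45, 42, 52, 101, 103, 79, 52, 56, 49, 45, 46, 48]
z7 [126, 126, 103, 54, 43, 47, 46, 46, 46, 46, 45, 46, 46, 45, 46, 60, 62, 61, 68, 85, 55, 45, 44, 47]
f1 [126, 12
[... 5665 characters left out ...]
9, 119, 119, 122, 108, 59, 41, 41, 39, 40, 40, 42, 41, 41, 42, 41, 38, 38, 42, 50, 54, 55]
    [91, 93, 93, 95, 91, 115, 143, 142, 142, 132, 113, 97, 73, 74, 65, 58, 49, 45, 44, 50, 56, 55, 55, 54, 56, 51, 57, 100, 135, 142, 140, 140, 113, 45, 41, 42, 40, 40, 38, 37, 37, 35, 37, 39, 39, 41, 46, 54, 54, 55]
pin [(array([363.8, 299.1]), 0.93), (array([269.7, 162.5]), 0.72), (array([190.7, 201.7]), 0.71), (array([368.8, 139.4]), 0.66)]
loop [(array([365.3, 292.2]), 0.73), (array([188. , 204.4]), 0.62)]
loop_tab [(array([291.2, 163.5]), 0.59), (array([364.3, 291.9]), 0.43), (array([278. , 186.6]), 0.37), (array([188.6, 183.6]), 0.69), (array([190.9, 188.4]), 0.48), (array([153.3, 297.3]), 0.33)]
```

The plate's back edge is back where it was when first home, and the head met a firm stop. The loop is down with its tab at (188.6,183.6) in the top view, and the robot is clear. I'm handing in.

```bash
python3 -c "
from workcell import close_job; print(close_job())"
```

```text
the job is handed in; nothing more can be done
None
```

I handed the job in at about 40 s: the linch pin's head is home against the spindle, and its loop has snapped over the top and lies down around the tip on the far side. I don't have the verdict, since handing in returned no score.

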